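# Weight down a glue-up in the studio press

## Task

Slide the striped plywood blank along the bed of the glue press until it is fully home against the stop. Then press the red hatch of the wooden cabinet inward until its catch lets it spring open, lift the steel weight out by its knob and set it down gently, upright, on the cork disc of the green press plate, so that the plate is pushed down level onto the blank and stays there when you let go. Do not disturb the other things on the table or in the cabinet.

Things in the scene. Friction and masses are not known exactly. Their poses are not given: they have to be found in the camera images.
- press: Fixed glue press; it may stand left or right of the cabinet. Plywood bed 270 (x) x 150 (y) x 20 mm thick; origin at the centre of the bed's underside, on the table; x runs along the bed away from the robot end to the hinge. Two aluminium guide rails (7 mm high, inner faces at y = +-49 mm, from x = -105 to +85 mm) and a dark steel stop across the bed (14 mm high, face at x = +85 mm). The green plate is hinged at x = +110 mm, 18 mm above the bed.
- plate (a joint): Angle (rad) of the green press plate (125 mm long from its hinge, 110 wide, 10 thick): 0 = raised by its spring, its free end (towards -x of the press) tilted up 0.38 rad; it grows as the plate is pushed down; 0.38 = level. Without the blank under it, it can go past level to 0.46. The spring lifts it again unless it is loaded; about 4 N at the cork disc brings it level, the weight is ample to hold it there.
- plate_pad (a point): Centre of the cork disc (68 mm across) on the upper face of the green plate, 85 mm from the hinge; it moves with the plate: with the plate level it is 48 mm above the table, at x = +25 mm, y = 0 of the press.
- blank_home (a point): Point on the top of the bed (20 mm above the table) where the centre of the blank's underside is when the blank is home against the stop; axes as the press.
- blank: Loose plywood blank with a dark middle layer, 120 (x) x 70 (y) x 18 mm, 0.1 kg, flat on the bed between the rails, 40 to 70 mm short of home, slightly askew; origin at the centre of its underside. At home its near end stands 20 mm out from under the plate.
- cabinet: Fixed wooden cabinet, 220 (x) x 240 (y) x 130 mm high; origin at the centre of its underside, on the table. Opening in its top 170 (x) x 200 (y) mm, central, closed by the red hatch. Inner floor 22 mm above the table.
- hatch (a joint): Angle (rad) of the red hatch (166 x 196 x 10 mm, flush with the cabinet's top) about its hinge at the far (+x) edge of the opening: 0 = shut and held by a catch, negative = pressed inward (to -0.06 at most), 1.75 = fully open, leaning back past upright. Pressed beyond about -0.04 (6 mm at the brass dot, 5 to 7 N) the catch lets go and on release a spring swings the hatch fully open in about 2 s; it stays open.
- hatch_press (a point): Brass dot on the upper face of the hatch, on its middle line, 23 mm in from its free edge (the edge towards -x of the cabinet) and 145 mm from the hinge: where to press. It moves with the hatch.
- hatch_hinge (a point): Middle of the hatch's hinge line, at the top of the cabinet (130 mm above the table), x = +85 mm of the cabinet.
- weight: Loose steel weight, 0.77 to 0.94 kg, 85 mm high, standing in the cabinet: round foot 64 mm across and 36 mm high, thin neck, black round knob 30 mm across from 54 to 85 mm above its underside. Origin at the centre of its underside, z up its axis.
- tin: Loose flat blue tin, 90 x 36 x 16 mm, lying in the cabinet beside the weight; origin at the centre of its underside. Leave alone.
- mug: Loose white mug, 80 mm across, 90 high; origin at the centre of its underside. Leave alone.
- jar: Loose amber glass jar, 66 mm across, 100 high; origin at the centre of its underside. Leave alone.
- driver: Loose red-handled screwdriver, about 200 mm long. Leave alone.
- tape: Loose roll of yellow tape, 90 mm across, 24 high. Leave alone.
- offcut: Loose wooden offcut, 110 x 50 x 30 mm. Leave alone.
- glue: Loose white glue bottle with an orange cap, 56 mm across, 140 high, behind. Leave alone.
Not all that is in view belongs to the job. What is shaped like the blank but orange is not meant.

How it is judged:
By the outcome, as a careful person would: the job done as asked, in the order asked, and still so for the second after the job is handed in, with the robot touching nothing.
It also fails if it takes over 67 s, if anything falls off the work surface, if the arm or the gripper's body presses on something with over 40 N, if the wrist force passes 120 N, or if a joint passes its speed limit or range.

## Robot

A 6-joint arm with a two-finger parallel gripper is mounted at the origin on the work surface. World frame = base frame: x ahead of the robot, y to its left, z up, the work surface at z = 0. Lengths are in m, angles in rad, forces in N, time in s.
With the tool pointing down it reaches from about 0.275 to 0.775 m from the base axis. Payload 14.6 kg.
Tool frame: the origin (TCP) lies between the finger pads; the fingertips stand 22 mm ahead of it and the grasp point (between the pads) lies 3 mm ahead of it; y points along the fingers, z is the direction in which the jaws open and shut, and the axes are right-handed (so a half turn about y gives the same grasp; the last joint's range is limited). The gripper opens to 85 mm and grips with 20 to 120 N. Pads are 22 mm wide; open, the fingers measure 114 mm over their backs; the gripper's body (76 mm by 85 mm) begins 54 mm behind the grasp point. The pads swing forward as they close: fully open they stand 13 mm farther back than shut.
Start: joints at [1.103, 0.263, -0.048, 1.259, 0, 1.415], TCP at [0.162, 0.5, 0.253] pointing down, gripper open.
Joint ranges: [-2.65, 2.65], [-0.89, 1.7], [-1.18, 1.37], [-2.13, 2.11], [-1.35, 1.29], [-3.14, 3.14]. Speed limits (rad/s): [1.89, 1.89, 2.57, 2.79, 3.14, 3.14].

## Interface

Orientations are given as a unit quaternion [w, x, y, z].
In Python, from rig import robot, optics, job gives the robot as it stands. The module is installed in compiled form; this text tells all that it offers.
- The arm moves only by the tool servo_tool, never from a script. Its argument "rows" is a list that holds one entry, the list of rows, each a list of 7 numbers: the turn, a rotation vector about the world's x, y, z in rad, then the shift along the world's x, y, z in mm, then the finger opening in mm, from 0 to 85.4. A call has exactly 5 rows; each row shifts and turns the commanded pose from where the row before left it; what a row does not reach is not made up. A row lasts 1/8 s, in which the tool goes at most 62.5 mm and 10.7 degrees, less where a joint would pass 70% of its speed; a pose out of reach is approached as far as the arm can. A call is refused whole if a number of a shift passes 62.5 or a number of a turn 0.188, either way. A call with a gripper value outside its range is refused whole. The fingers move at their own pace and stop on an object; "squeeze" is the grip in N (left out, the last holds). Time passes only in rows, so rows that do not move let the fingers close, or fill a call up. It gives the time, the measured TCP pose, the force and the opening at its end, in the units of the state.
- robot.observe(): the state, without advancing time (a new reading comes with each control period).
- optics.camera(name): name is "side" or "top" or "wrist"; returns a dict with "color" (420x560x3 uint8, red, green, blue), "K" (3x3 intrinsics, pixels), "dist_coeffs" ([k1, k2, p1, p2, k3] as OpenCV has them; the pictures are not rectified), "R" (3x3) and "t" (3): a world point X has camera coordinates R X + t. Camera axes: x right, y down, z forward; pixel columns grow to the right and rows downward; lengths in m; the calibration is good to about 2 mm. A picture is of the moment at which its call begins. There is no depth.
- job.close_job(): hands the job in, once; it reports no verdict.
The state is a dict: "t": time; "qpos": joint angles; "qd": joint speeds; "joint_efforts": joint torques, N m; "eef_pos": TCP position; "tcp_rot": TCP orientation; "contact_force": force on the tool from outside, world axes, zero at the start; "moment": the same for the moment, N m; "gripper_width": finger opening in m.
Only numpy, scipy, OpenCV 4.12 (cv2) and the standard library are available. Lean on these libraries where they do the work, as an engineer would, in place of code of your own. Each camera call takes 0.05 s, during which the arm holds its last target. There are 200 camera calls.

## Working session

There is one attempt and no reset: what is moved stays moved. The work goes in short steps, Python scripts to look and compute and a tool call to move; the robot and the scene stay as the last step left them, time stands still between calls to the robot, and variables do not carry over. Pictures are saved under pics/ and viewed, about 8 in all and at most 12, crops included, and the job is handed in when it is done.

Besides the shell and the picture viewer there is one more tool, called after "Emit:" by a JSON object that holds its "name" and its "arguments". servo_tool: Moves the arm, as the interface text tells. Its arguments: {"type":"object","properties":{"rows":{"type":"array","items":{"type":"array","items":{"type":"array","items":{"type":"number"}}}},"squeeze":{"type":"number"}},"required":["rows"]}

```bash
mkdir -p pics; cat > h.py <<'E'
import numpy as np, cv2
from rig import robot, optics, job
def cam(n, save=None):
    c=optics.camera(n)
    if save: cv2.imwrite('pics/'+save, c['color'][:,:,::-1])
    return c
def ray(c,uv):
    p=cv2.undistortPoints(np.array([[uv]],float),np.array(c['K']),np.array(c['dist_coeffs']))[0,0]
    R=np.array(c['R']);t=np.array(c['t'])
    return -R.T@t, R.T@np.array([p[0],p[1],1])
def onz(c,uv,z):
    o,d=ray(c,uv); return o+d*(z-o[2])/d[2]
def proj(c,X):
    R=np.array(c['R']);rv=cv2.Rodrigues(R)[0]
    return cv2.projectPoints(np.array(X,float).reshape(-1,3),rv,np.array(c['t'],float),np.array(c['K']),np.array(c['dist_coeffs']))[0][:,0]
E
python3 - <<'E'
from h import *
a=cam('top','top0.png'); b=cam('side','side0.png')
for c in(a,b): print(-np.array(c['R']).T@c['t'],c['K'][0][0])
s=robot.observe(); print(s)
E
```

```text
[0.3049335  0.00791635 1.44734754] 385.1533717524142
[ 0.04212337 -1.0945648   1.35600848] 524.4113692931469
{'t': 0.1, 'qpos': array([ 1.10268729e+00,  2.63471386e-01, -4.88630778e-02,  1.25940081e+00,
        1.78050747e-05,  1.41548911e+00]), 'qd': array([ 0.00116729, -0.00068555,  0.00273459,  0.0010108 ,  0.00067039,
        0.00026565]), 'joint_efforts': array([ 2.48148535e-03, -6.38579035e+01,  3.85064578e+01,  9.91538021e-03,
       -1.29390160e-04,  8.01833011e-06]), 'eef_pos': array([0.16145858, 0.49932243, 0.25287891]), 'tcp_rot': array([-0.69816192,  0.69879   , -0.11024962,  0.11003402]), 'contact_force': array([ 0.05706174,  1.3382636 , -0.08534683]), 'moment': array([-0.05084102,  0.04787819, -0.02363616]), 'gripper_width': 0.08501023545731284}
```

View pics/top0.png

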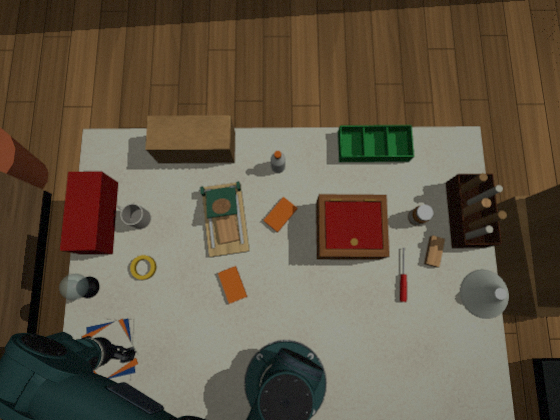

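View pics/side0.png

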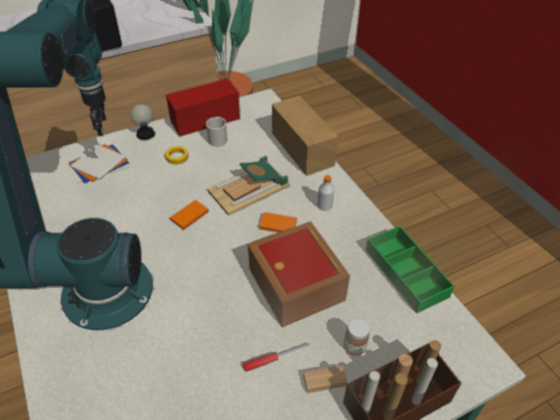

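Top view, where up is +x and left is +y:
- **Press:** (225,218), with the green plate at (222,203) and the striped blank at (228,230).
- **Cabinet:** (353,227), with the red hatch and the brass dot at (354,242).
- **Could be taken for the blank:** orange slabs at (280,213) and (232,285), and the offcut at (434,251). I choose the wood-coloured one between the rails at (228,230).
- **Could be taken for the hatch:** the red box at (90,212). I choose the cabinet's red lid.

Next is a close crop to check the choice.

```bash
python3 - <<'E'
from h import *
a=cam('top');b=cam('side')
A=a['color'][170:270,190:265,::-1]; C=a['color'][185:270,305:400,::-1]; B=b['color'][145:220,200:300,::-1]; 
o=np.zeros((600,800,3),np.uint8)
A=cv2.resize(A,None,fx=6,fy=6,interpolation=cv2.INTER_CUBIC);o[:600,:450]=A
B=cv2.resize(B,None,fx=3.5,fy=3.5,interpolation=cv2.INTER_CUBIC);o[:B.shape[0],450:450+B.shape[1]]=B
C=cv2.resize(C,None,fx=3.5,fy=3.5,interpolation=cv2.INTER_CUBIC);o[290:290+C.shape[0],460:460+C.shape[1]]=C
cv2.imwrite('pics/crop1.png',o)
hsv=cv2.cvtColor(a['color'],cv2.COLOR_RGB2HSV)
# red hatch
m=(((hsv[...,0]<6)|(hsv[...,0]>174))&(hsv[...,1]>180)&(hsv[...,2]>80)).astype(np.uint8)
m[:,:300]=0;m[:,395:]=0
cs=max(cv2.findContours(m,0,2)[0],key=cv2.contourArea);r=cv2.minAreaRect(cs);bx=cv2.boxPoints(r)
P=np.array([onz(a,p,.13) for p in bx]);print('hatch',r,P.round(3).tolist(),P.mean(0))
print(np.linalg.norm(P[0]-P[1]),np.linalg.norm(P[1]-P[2]))
print('dot',onz(a,(354,242),.13))
E
```

```text
hatch ((353.5, 224.5), (57.0, 47.0), 0.0) [[0.459, -0.142, 0.13], [0.625, -0.147, 0.13], [0.623, -0.349, 0.13], [0.457, -0.338, 0.13]] [ 0.54078598 -0.24399624  0.13      ]
0.16616240108884275 0.20122051568215327
dot [ 0.47844754 -0.24273507  0.13      ]
```

View pics/crop1.png

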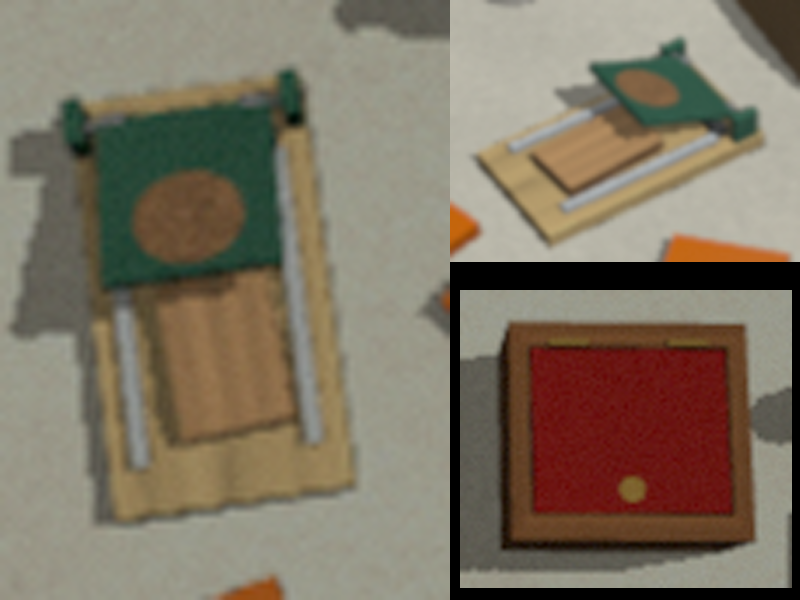

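The crop confirms it: a plain wood blank between the rails, right of centre, with its near end at crop (178,445)–(297,418). The raised plate overhangs its far part. The brass dot is on the cabinet hatch's near edge.

```bash
python3 - <<'E'
from h import *
a=cam('top')
f=lambda x,y,z:onz(a,(x/6+190-.4,y/6+170-.4),z)
nl=f(118,520,.02);nr=f(355,486,.02);print('near',nl,nr,np.linalg.norm(nl-nr))
n=(nl+nr)/2
lr=f(138,468,.027);rr=f(314,443,.027);print('rails',lr,rr,np.linalg.norm(lr-rr))
ra=f(318,442,.027);rb=f(282,140,.027);d=rb-ra;print('rail dir',np.degrees(np.arctan2(d[1],d[0])))
d=nl-nr;print('near edge yaw',np.degrees(np.arctan2(d[1],d[0]))-90)
hl=f(76,112,.043);hr=f(292,83,.043);print('posts',hl,hr);d=(hl+hr)/2-n;print('axis',np.degrees(np.arctan2(d[1],d[0])),np.linalg.norm(d[:2]))
y=np.arctan2(d[1],d[0]);y=np.radians((np.degrees(np.arctan2(*( (nl-nr)[[1,0]])))-90+np.degrees(y))/2)
ex=np.array([np.cos(y),np.sin(y),0]);ey=np.array([-ex[1],ex[0],0])
o=((n+.135*ex)+((hl+hr)/2-.11*ex))/2;o[2]=0;print('origin',o,'yaw',np.degrees(y),'pad',o+.025*ex)
bl=f(178,443,.038);br=f(297,416,.038)
for p in(bl,br,lr,rr,nl,nr):print('press frame',((p-o)@ex).round(4),((p-o)@ey).round(4))
print(np.linalg.norm(bl-br))
E
```

```text
near [0.44578088 0.27476461 0.02      ] [0.46512202 0.12908127 0.02      ] 0.14696161156755544
rails [0.47696028 0.2620256  0.027     ] [0.49124518 0.15395632 0.027     ] 0.10900930906010024
rail dir 7.283433889187461
near edge yaw 7.562449044421584
posts [0.69984517 0.30357509 0.043     ] [0.71749008 0.16843396 0.043     ]
axis 7.665648524147857 0.2554994785986291
origin [0.59444933 0.22061998 0.        ] yaw 7.614048784284721 pad [0.6192289  0.22393246 0.        ]
press frame -0.1008 0.029
press frame -0.0946 -0.0451
press frame -0.111 0.0566
press frame -0.1111 -0.0524
press frame -0.1402 0.0734
press frame -0.1403 -0.0736
0.074296759286064
```

```bash
cat >> h.py <<'E'
from scipy.spatial.transform import Rotation as Ro
YAW=np.radians(7.5); EX=np.array([np.cos(YAW),np.sin(YAW),0]);EY=np.array([-EX[1],EX[0],0]);PO=np.array([.589,.220,0])
def press(x,y,z): return PO+x*EX+y*EY+np.array([0,0,z])
def st():
    s=robot.observe();q=s['tcp_rot'];return s,np.array(s['eef_pos']),Ro.from_quat(q,scalar_first=True)
def toolR(fwd,jaw):
    fwd=fwd/np.linalg.norm(fwd);jaw=jaw-fwd*(jaw@fwd);jaw/=np.linalg.norm(jaw)
    return Ro.from_matrix(np.c_[np.cross(fwd,jaw),fwd,jaw])
def go(pos,R=None):
    s,p,r=st();d=(np.array(pos)-p)*1000
    rv=(R*r.inv()).as_rotvec() if R is not None else np.zeros(3)
    print('t',round(s['t'],2),'shift mm',d.round(1),'turn',rv.round(3),'norm',np.linalg.norm(rv).round(3),'w',s['gripper_width'].round(3),'q6',s['qpos'].round(2),'F',s['contact_force'].round(1))
E
python3 - <<'E'
from h import *
s,p,r=st();print(r.as_matrix().round(2))
R=lambda sg,th:toolR(EX*np.sin(th)+np.array([0,0,-np.cos(th)]),sg*EY)
for sg in(1,-1): go(press(-.15,-.004,.12),R(sg,.22))
E
```

```text
[[ 0.95 -0.    0.31]
 [-0.31 -0.    0.95]
 [-0.   -1.   -0.  ]]Traceback (most recent call last):
  File "<stdin>", line 4, in <module>
  File "h.py", line 27, in go
    print('t',round(s['t'],2),'shift mm',d.round(1),'turn',rv.round(3),'norm',np.linalg.norm(rv).round(3),'w',s['gripper_width'].round(3),'q6',s['qpos'].round(2),'F',s['contact_force'].round(1))
                                                                                                              ^^^^^^^^^^^^^^^^^^^^^^^^
AttributeError: 'float' object has no attribute 'round'
```

```bash
sed -i "s/s\['gripper_width'\].round(3)/round(s['gripper_width'],3)/" h.py
python3 - <<'E'
from h import *
R=lambda sg,th:toolR(EX*np.sin(th)+np.array([0,0,-np.cos(th)]),sg*EY)
for sg in(1,-1): go(press(-.15,-.004,.12),R(sg,.22))
E
```

```text
t 0.25 shift mm [ 279.3 -303.  -133.1] turn [-0.02  -0.221  0.442] norm 0.495 w 0.085 q6 [ 1.1   0.26 -0.05  1.26 -0.    1.42] F [ 0.   0.4 -0.9]
t 0.25 shift mm [ 279.3 -303.  -133.1] turn [ 0.302 -0.028 -2.684] norm 2.701 w 0.085 q6 [ 1.1   0.26 -0.05  1.26 -0.    1.42] F [ 0.   0.4 -0.9]
```

Emit:
{"name": "servo_tool", "arguments": {"rows": [[[-0.004, -0.044, 0.088, 34, -38, 0, 40], [-0.004, -0.044, 0.088, 34, -38, 0, 40], [-0.004, -0.044, 0.088, 34, -38, 0, 40], [-0.004, -0.044, 0.088, 34, -38, 0, 40], [-0.004, -0.044, 0.088, 34, -38, 0, 40]]]}}

```text
t: 0.88
eef_pos: [0.3324, 0.3083, 0.2534]
tcp_rot: [0.706, -0.696, -0.124, -0.031]
contact_force: [1.8, 1.6, -0.1]
gripper_width: 0.0402
```

Emit:
{"name": "servo_tool", "arguments": {"rows": [[[0, 0, 0, 36, -38, -20, 40], [0, 0, 0, 36, -38, -30, 40], [0, 0, 0, 36, -37, -40, 40], [0, 0, 0, 0, 0, -40, 40], [0, 0, 0, 0, 0, 0, 40]]]}}

```text
t: 1.5
eef_pos: [0.4364, 0.1972, 0.123]
tcp_rot: [0.706, -0.697, -0.12, -0.03]
contact_force: [0.6, 1.0, 0.5]
gripper_width: 0.0401
```

```bash
python3 - <<'E'
from h import *
R=toolR(EX*np.sin(.22)+np.array([0,0,-np.cos(.22)]),EY)
go(press(-.145,-.004,.048),R)
cam('side','s1.png');w=cam('wrist','w1.png')
A=cv2.imread('pics/s1.png')[110:240,170:300];B=cv2.imread('pics/w1.png')
A=cv2.resize(A,(400,400),interpolation=cv2.INTER_CUBIC);B=cv2.resize(B,(400,300));o=np.zeros((400,800,3),np.uint8);o[:,:400]=A;o[:300,400:]=B;cv2.imwrite('pics/c2.png',o)
E
```

```text
t 1.5 shift mm [  9.3  -0.1 -75. ] turn [ 0.001 -0.006  0.003] norm 0.007 w 0.04 q6 [ 0.27  0.15 -0.61  0.6  -0.03  0.14] F [0.6 1.  0.5]
```

View pics/c2.png

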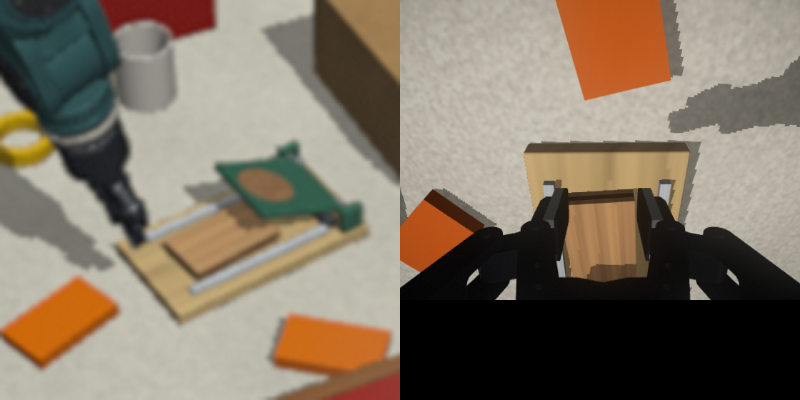

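The picture shows the striped near end of the blank between the open fingers in the wrist view, and orange slabs only outside the press. I'll go down behind the blank's end.

Emit:
{"name": "servo_tool", "arguments": {"rows": [[[0, 0, 0, 3, 0, -30, 40], [0, 0, 0, 3, 0, -25, 40], [0, 0, 0, 3, 0, -12, 40], [0, 0, 0, 0, 0, -8, 40], [0, 0, 0, 0, 0, 0, 40]]]}}

```text
t: 2.22
eef_pos: [0.4471, 0.1983, 0.0504]
tcp_rot: [0.707, -0.696, -0.123, -0.032]
contact_force: [-0.6, 0.1, -0.3]
gripper_width: 0.04
```

```bash
python3 - <<'E'
from h import *
go(press(-.145,-.004,.048))
cam('side','s2.png');w=cam('wrist','w2.png')
A=cv2.imread('pics/s2.png')[145:225,190:290];B=cv2.imread('pics/w2.png')
A=cv2.resize(A,(500,400),interpolation=cv2.INTER_CUBIC);B=cv2.resize(B[150:330,180:380],(300,270));o=np.zeros((400,800,3),np.uint8);o[:,:500]=A;o[:270,500:]=B;cv2.imwrite('pics/c3.png',o)
E
```

```text
t 2.23 shift mm [-1.4 -1.2 -2.4] turn [0. 0. 0.] norm 0.0 w 0.04 q6 [ 0.27  0.26 -0.72  0.38 -0.03  0.13] F [-0.6  0.1 -0.3]
```

View pics/c3.png

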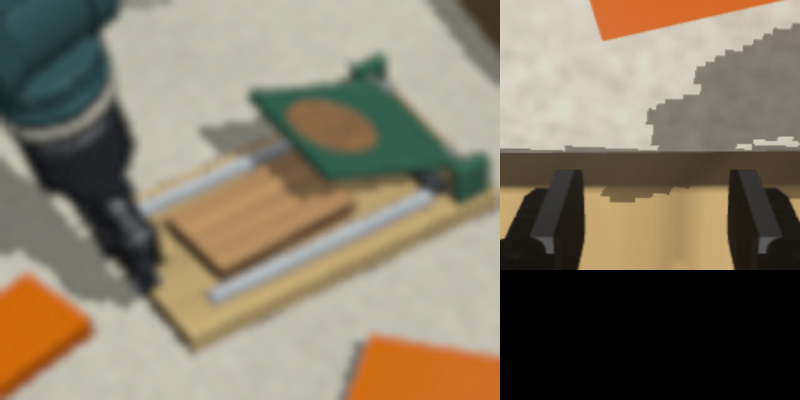

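The fingers are low behind the blank's end and touching nothing. Now the push along the bed.

Emit:
{"name": "servo_tool", "arguments": {"rows": [[[0, 0, 0, 14.9, 2, -2, 40], [0, 0, 0, 14.9, 2, 0, 40], [0, 0, 0, 14.9, 2, 0, 40], [0, 0, 0, 14.9, 2, 0, 40], [0, 0, 0, 9.9, 1.3, 0, 40]]]}}

```text
t: 2.95
eef_pos: [0.5176, 0.2075, 0.0479]
tcp_rot: [0.706, -0.696, -0.122, -0.032]
contact_force: [-2.1, -0.3, 2.3]
gripper_width: 0.0402
```

Emit:
{"name": "servo_tool", "arguments": {"rows": [[[0, 0, 0, 5, 0.7, 0, 40], [0, 0, 0, 3, 0.4, 0, 40], [0, 0, 0, 3, 0.4, 0, 40], [0, 0, 0, 2, 0.3, 0, 40], [0, 0, 0, 0, 0, 0, 40]]]}}

```text
t: 3.58
eef_pos: [0.5297, 0.2092, 0.0481]
tcp_rot: [0.706, -0.696, -0.123, -0.032]
contact_force: [0.3, -0.6, -0.1]
gripper_width: 0.04
```

```bash
python3 - <<'E'
from h import *
s,p,r=st();print(s['contact_force'],(p-PO)@EX,(p-PO)@EY,p[2])
E
```

```text
[ 0.33952352 -0.61563486 -0.07820007] -0.06024547275562055 -0.0029124566820580874 0.04807298787228992
```

Emit:
{"name": "servo_tool", "arguments": {"rows": [[[0, 0, 0, 2, 0.3, 0, 40], [0, 0, 0, 2, 0.3, 0, 40], [0, 0, 0, 2, 0.3, 0, 40], [0, 0, 0, 2, 0.3, 0, 40], [0, 0, 0, 0, 0, 0, 40]]]}}

```text
t: 4.2
eef_pos: [0.5378, 0.2104, 0.048]
tcp_rot: [0.706, -0.696, -0.122, -0.032]
contact_force: [-0.7, 0.3, -0.8]
gripper_width: 0.0401
```

Emit:
{"name": "servo_tool", "arguments": {"rows": [[[0, 0, 0, 1, 0.1, 0, 40], [0, 0, 0, 1, 0.1, 0, 40], [0, 0, 0, 1, 0.1, 0, 40], [0, 0, 0, 1, 0.1, 0, 40], [0, 0, 0, 0, 0, 0, 40]]]}}

```text
t: 4.82
eef_pos: [0.5408, 0.2108, 0.0478]
tcp_rot: [0.706, -0.696, -0.122, -0.031]
contact_force: [-5.5, -1.9, 4.7]
gripper_width: 0.0401
```

Emit:
{"name": "servo_tool", "arguments": {"rows": [[[0, 0, 0, 1, 0.1, 0, 40], [0, 0, 0, 1, 0.1, 0, 40], [0, 0, 0, 0, 0, 0, 40], [0, 0, 0, 0, 0, 0, 40], [0, 0, 0, 0, 0, 0, 40]]]}}

```text
t: 5.45
eef_pos: [0.5412, 0.2107, 0.0474]
tcp_rot: [0.707, -0.697, -0.121, -0.03]
contact_force: [-17.2, -2.1, 12.6]
gripper_width: 0.0403
```

```bash
python3 - <<'E'
from h import *
s,p,r=st();print(s['contact_force'],(p-PO)@EX)
cam('side','s3.png');w=cam('wrist','w3.png');cam('top','t3.png')
A=cv2.imread('pics/s3.png')[145:225,190:290];B=cv2.imread('pics/t3.png')[170:270,190:265]
A=cv2.resize(A,(500,400),interpolation=cv2.INTER_CUBIC);B=cv2.resize(B,(300,400),interpolation=cv2.INTER_CUBIC);o=np.hstack([A,B]);cv2.imwrite('pics/c4.png',o)
E
```

```text
[-17.22693587  -2.08524566  12.61385026] -0.04863521987892561
```

View pics/c4.png

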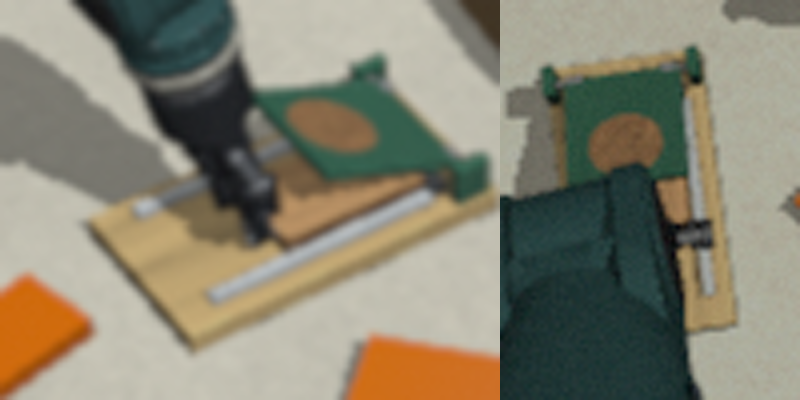

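The push stalled rigidly at 17 N with TCP press-x −49 mm, against about −51 predicted for home, and the picture shows the fingers on the blank's near end. Now I retract.

Emit:
{"name": "servo_tool", "arguments": {"rows": [[[0, 0, 0, -20, -2.6, 0, 40], [0, 0, 0, -40, -5, 5, 40], [0, 0, 0, -20, -3, 40, 40], [0, 0, 0, 0, 0, 60, 40], [0, 0, 0, 0, 0, 60, 0]]]}}

```text
t: 6.22
eef_pos: [0.4631, 0.2004, 0.2152]
tcp_rot: [0.706, -0.696, -0.123, -0.032]
contact_force: [1.9, 0.2, -0.1]
gripper_width: 0.0227
```

```bash
python3 - <<'E'
from h import *
R=toolR(np.array([0,0,-1.]),np.array([0,1.,0]))
go([.48,-.243,.20],R)
a=cam('top')
hsv=cv2.cvtColor(a['color'],cv2.COLOR_RGB2HSV)[235:250,345:365]
m=((hsv[...,0]>12)&(hsv[...,0]<35)&(hsv[...,1]>80)).astype(np.uint8);M=cv2.moments(m,True);uv=(M['m10']/M['m00']+345,M['m01']/M['m00']+235);print(M['m00'],uv,onz(a,uv,.13))
b=cam('side')
hsv=cv2.cvtColor(b['color'],cv2.COLOR_RGB2HSV)[258:274,270:290]
m=((hsv[...,0]>12)&(hsv[...,0]<35)&(hsv[...,1]>80)).astype(np.uint8);M=cv2.moments(m,True);uv=(M['m10']/M['m00']+270,M['m01']/M['m00']+258);print(M['m00'],uv,onz(b,uv,.13))
E
```

```text
t 6.22 shift mm [  16.9 -443.4  -15.2] turn [-0.014  0.219 -0.129] norm 0.255 w 0.023 q6 [ 0.26  0.11 -0.38  0.86 -0.03  0.13] F [ 1.9  0.2 -0.1]
51.0 (354.11764705882354, 242.66666666666666) [ 0.47612947 -0.24303215  0.13      ]
69.0 (277.2463768115942, 266.72463768115944) [ 0.47208117 -0.24596498  0.13      ]
```

Emit:
{"name": "servo_tool", "arguments": {"rows": [[[-0.003, 0.044, -0.026, 3, -50, 0, 0], [-0.003, 0.044, -0.026, 3, -55, 0, 0], [-0.003, 0.044, -0.026, 3, -55, 0, 0], [-0.003, 0.044, -0.026, 3, -55, 0, 0], [-0.002, 0.044, -0.026, 2, -55, 0, 0]]]}}

```text
t: 6.95
eef_pos: [0.4776, -0.0715, 0.213]
tcp_rot: [0.707, -0.707, 0.002, -0.0]
contact_force: [0.9, 0.4, 0.5]
gripper_width: -0.0002
```

Emit:
{"name": "servo_tool", "arguments": {"rows": [[[0, 0, 0, 0, -55, 0, 0], [0, 0, 0, 0, -55, 0, 0], [0, 0, 0, 0, -40, -10, 0], [0, 0, 0, 0, -24, -10, 0], [0, 0, 0, 0, 0, 0, 0]]]}}

```text
t: 7.58
eef_pos: [0.4772, -0.2448, 0.192]
tcp_rot: [0.707, -0.707, 0.002, -0.001]
contact_force: [0.6, 0.9, 0.4]
gripper_width: -0.0
```

```bash
python3 - <<'E'
from h import *
go([.477,-.244,.155],toolR(np.array([0,0,-1.]),np.array([0,1.,0])))
cam('top','t4.png');cam('side','s4.png')
A=cv2.imread('pics/t4.png')[170:270,190:265];B=cv2.imread('pics/s4.png')[145:345,200:350]
A=cv2.resize(A,(450,600),interpolation=cv2.INTER_CUBIC);B=cv2.resize(B,(350,467),interpolation=cv2.INTER_CUBIC);o=np.zeros((600,800,3),np.uint8);o[:,:450]=A;o[:467,450:]=B;cv2.imwrite('pics/c5.png',o)
E
```

```text
t 7.58 shift mm [ -0.2   0.8 -37. ] turn [-0.001 -0.002  0.004] norm 0.004 w -0.0 q6 [-0.63  0.31 -0.15  1.11 -0.   -0.62] F [0.6 0.9 0.4]
```

View pics/c5.png

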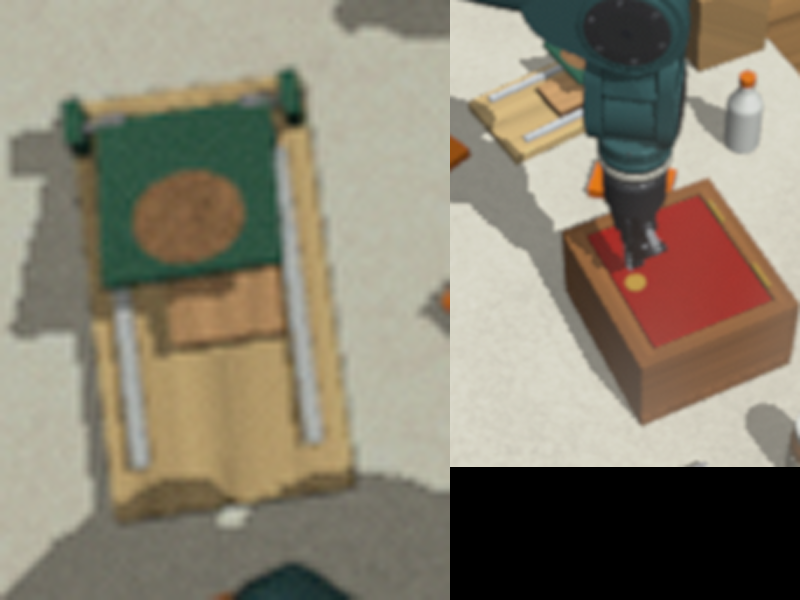

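The blank's near edge in the picture, crop (167,350)–(285,333), is parallel to the bed end. I'll check its distance while continuing to the hatch.

```bash
python3 - <<'E'
from h import *
a=cam('top')
f=lambda x,y,z:onz(a,(x/6+190-.4,y/6+170-.4),z)
for p in (f(167,348,.038),f(285,331,.038),f(138,468,.027),f(314,443,.027)): print(((p-PO)@EX).round(4),((p-PO)@EY).round(4))
E
```

```text
-0.0357 0.029
-0.0354 -0.0443
-0.1056 0.0563
-0.1055 -0.0527
```

Emit:
{"name": "servo_tool", "arguments": {"rows": [[[0, 0, 0, 0, 0, -20, 0], [0, 0, 0, 0, 0, -12, 0], [0, 0, 0, 0, 0, -4, 0], [0, 0, 0, 0, 0, -2, 0], [0, 0, 0, 0, 0, 0, 0]]]}}

```text
t: 8.35
eef_pos: [0.4776, -0.2436, 0.1553]
tcp_rot: [0.707, -0.707, 0.001, -0.0]
contact_force: [0.2, 0.5, -0.3]
gripper_width: 0.0001
```

Home: the near edge is at −35.5 mm against −35 expected. Now I press the hatch.

Emit:
{"name": "servo_tool", "arguments": {"rows": [[[0, 0, 0, 0, 0, -2, 0], [0, 0, 0, 0, 0, -2, 0], [0, 0, 0, 0, 0, -2, 0], [0, 0, 0, 0, 0, -2, 0], [0, 0, 0, 0, 0, 0, 0]]]}}

```text
t: 8.98
eef_pos: [0.4777, -0.2437, 0.1472]
tcp_rot: [-0.707, 0.707, -0.001, 0.0]
contact_force: [0.6, -0.4, 3.5]
gripper_width: 0.0
```

Emit:
{"name": "servo_tool", "arguments": {"rows": [[[0, 0, 0, 0, 0, -1.5, 0], [0, 0, 0, 0, 0, -1.5, 0], [0, 0, 0, 0, 0, -1, 0], [0, 0, 0, 0, 0, 0, 0], [0, 0, 0, 0, 0, 0, 0]]]}}

```text
t: 9.6
eef_pos: [0.4778, -0.2438, 0.1433]
tcp_rot: [-0.707, 0.707, -0.001, 0.0]
contact_force: [0.3, 0.0, 5.4]
gripper_width: -0.0002
```

Emit:
{"name": "servo_tool", "arguments": {"rows": [[[0, 0, 0, 0, 0, -1, 0], [0, 0, 0, 0, 0, -1, 0], [0, 0, 0, 0, 0, 0, 0], [0, 0, 0, -5, 0, 40, 0], [0, 0, 0, -60, 0, 30, 20]]]}}

```text
t: 10.22
eef_pos: [0.4176, -0.244, 0.2097]
tcp_rot: [-0.707, 0.707, 0.0, -0.0]
contact_force: [-0.7, -0.5, 0.3]
gripper_width: 0.0169
```

Emit:
{"name": "servo_tool", "arguments": {"rows": [[[0, 0, 0, -60, 0, 40, 70], [0, 0, 0, 0, 0, 60, 85], [0, 0, 0, 0, 0, 30, 85], [0, 0, 0, 0, 0, 0, 85], [0, 0, 0, 0, 0, 0, 85]]]}}

```text
t: 10.85
eef_pos: [0.3645, -0.2434, 0.3327]
tcp_rot: [0.708, -0.707, 0.001, 0.0]
contact_force: [-0.6, -0.4, 0.6]
gripper_width: 0.0845
```

Emit:
{"name": "servo_tool", "arguments": {"rows": [[[0, 0, 0, 0, 0, 0, 85], [0, 0, 0, 0, 0, 0, 85], [0, 0, 0, 0, 0, 0, 85], [0, 0, 0, 0, 0, 0, 85], [0, 0, 0, 0, 0, 0, 85]]]}}

```text
t: 11.48
eef_pos: [0.3646, -0.2436, 0.3336]
tcp_rot: [0.707, -0.707, 0.001, -0.0]
contact_force: [-0.5, -1.1, 0.3]
gripper_width: 0.0853
```

Emit:
{"name": "servo_tool", "arguments": {"rows": [[[0, 0, 0, 0, 0, 0, 85], [0, 0, 0, 0, 0, 0, 85], [0, 0, 0, 0, 0, 0, 85], [0, 0, 0, 0, 0, 0, 85], [0, 0, 0, 0, 0, 0, 85]]]}}

```text
t: 12.1
eef_pos: [0.3646, -0.2436, 0.3336]
tcp_rot: [0.707, -0.707, 0.001, -0.0]
contact_force: [0.5, -0.8, -0.2]
gripper_width: 0.0849
```

```bash
python3 - <<'E'
from h import *
s,p,r=st();print(s['t'],p)
cam('top','t6.png');cam('side','s6.png');cam('wrist','w6.png')
A=cv2.imread('pics/t6.png')[185:270,305:400];B=cv2.imread('pics/s6.png')[190:340,220:370]
A=cv2.resize(A,(475,425),interpolation=cv2.INTER_CUBIC);B=cv2.resize(B,(325,325),interpolation=cv2.INTER_CUBIC);o=np.zeros((425,800,3),np.uint8);o[:,:475]=A;o[:325,475:]=B;cv2.imwrite('pics/c6.png',o)
E
```

```text
12.1 [ 0.3645974  -0.2435676   0.33362767]
```

View pics/c6.png

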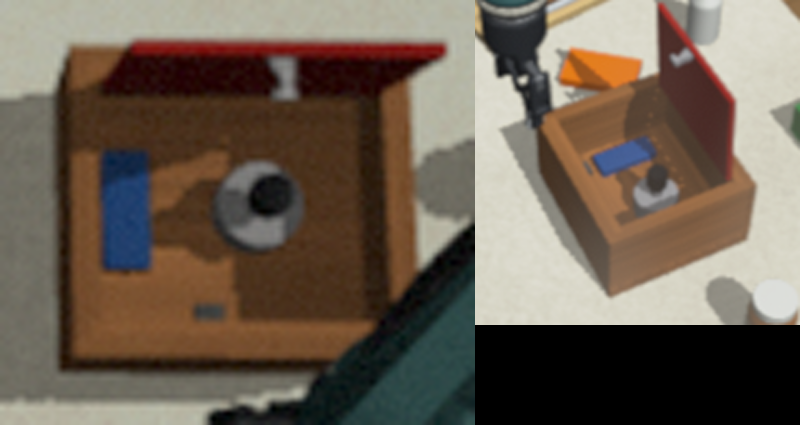

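The hatch stands fully open. The weight's knob is at top pixel (358.6,223), its foot at (356.4,226.4), and the tin is at the left. The side view shows the knob at (304.5,272).

```bash
python3 - <<'E'
from h import *
a=cam('top');b=cam('side')
print('knob top',onz(a,(358.7,223.2),.095),'foot',onz(a,(356.3,226.3),.058))
o1,d1=ray(a,(358.7,223.2));o2,d2=ray(b,(304.4,272));d1/=np.linalg.norm(d1);d2/=np.linalg.norm(d2)
t=np.linalg.lstsq(np.c_[d1,-d2],o2-o1,rcond=None)[0];print('tri',o1+t[0]*d1,o2+t[1]*d2)
# blob refine of dark knob in side & top
for c,(x0,x1,y0,y1) in ((a,(350,368,215,232)),(b,(295,314,262,284))):
    g=c['color'][y0:y1,x0:x1].max(2);m=(g<40).astype(np.uint8);M=cv2.moments(m,True);print(M['m00'],M['m10']/M['m00']+x0,M['m01']/M['m00']+y0)
tin=[onz(a,(x/5+304.6,y/5+184.6),.038).round(3) for x,y in((103,152),(150,152),(150,268),(103,268))];print(tin)
E
```

```text
knob top [ 0.55053748 -0.2694266   0.095     ] foot [ 0.54579437 -0.26762205  0.058     ]
tri [ 0.55196111 -0.2710342   0.08716119] [ 0.55130339 -0.27086509  0.08700706]
52.0 358.5576923076923 223.73076923076923Traceback (most recent call last):
  File "<stdin>", line 8, in <module>
ZeroDivisionError: float division by zero
```

Emit:
{"name": "servo_tool", "arguments": {"rows": [[[0, 0, 0, 46, -6, -20, 60], [0, 0, 0, 46, -6, -30, 60], [0, 0, 0, 46, -6, -35, 60], [0, 0, 0, 46, -7, -35, 60], [0, 0, 0, 0, 0, -34, 60]]]}}

```text
t: 12.98
eef_pos: [0.5509, -0.2687, 0.1772]
tcp_rot: [0.707, -0.707, 0.001, 0.0]
contact_force: [-1.1, 0.1, 0.1]
gripper_width: 0.0601
```

```bash
python3 - <<'E'
from h import *
go([.549,-.2685,.0945],toolR(np.array([0,0,-1.]),np.array([0,1.,0])))
w=cam('wrist','w7.png')
print(proj(w,[[.549,-.2685,.107],[.549,-.2685,.0915],[.546,-.2675,.058]]))
E
```

```text
t 12.97 shift mm [ -1.9   0.2 -82.7] turn [-0.001 -0.002  0.   ] norm 0.002 w 0.06 q6 [-0.59  0.44  0.02  1.15 -0.   -0.59] F [-1.1  0.1  0.1]
[[284.60545968 235.62099683]
 [284.50914342 226.32831161]
 [285.84754049 205.64968409]]
```

View pics/w7.png

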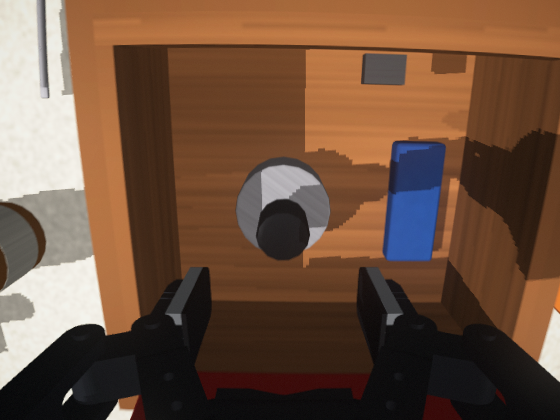

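The knob is at (283,230), as predicted at (284.5,231), and centred between the fingers. I go down and grip.

Emit:
{"name": "servo_tool", "arguments": {"rows": [[[0, 0, 0, -2, 0, -30, 60], [0, 0, 0, 0, 0, -25, 60], [0, 0, 0, 0, 0, -18, 60], [0, 0, 0, 0, 0, -8, 60], [0, 0, 0, 0, 0, 0, 60]]]}}

```text
t: 13.65
eef_pos: [0.5465, -0.2686, 0.099]
tcp_rot: [0.707, -0.707, 0.001, -0.0]
contact_force: [0.5, -1.3, -0.3]
gripper_width: 0.0599
```

Emit:
{"name": "servo_tool", "arguments": {"rows": [[[0, 0, 0, 0, 0, 0, 20], [0, 0, 0, 0, 0, 0, 20], [0, 0, 0, 0, 0, 0, 20], [0, 0, 0, 0, 0, 0, 20], [0, 0, 0, 0, 0, 0, 20]]], "squeeze": 60}}

```text
t: 14.28
eef_pos: [0.547, -0.269, 0.0996]
tcp_rot: [-0.707, 0.707, -0.001, 0.001]
contact_force: [-1.6, -1.4, 5.7]
gripper_width: 0.0288
```

Emit:
{"name": "servo_tool", "arguments": {"rows": [[[0, 0, 0, 0, 0, 5, 20], [0, 0, 0, 0, 0, 5, 20], [0, 0, 0, 0, 0, 10, 20], [0, 0, 0, 0, 0, 0, 20], [0, 0, 0, 0, 0, 0, 20]]]}}

```text
t: 14.9
eef_pos: [0.5466, -0.2685, 0.1186]
tcp_rot: [0.707, -0.707, 0.001, -0.0]
contact_force: [-0.9, -0.4, -7.5]
gripper_width: 0.0283
```

It's held (−7.5 N), but the 28.3 mm opening says the grip is about 5 mm above the knob's widest part. I set it back and regrip lower.

Emit:
{"name": "servo_tool", "arguments": {"rows": [[[0, 0, 0, 0, 0, -10, 20], [0, 0, 0, 0, 0, -6, 20], [0, 0, 0, 0, 0, -2, 20], [0, 0, 0, 0, 0, -1.5, 20], [0, 0, 0, 0, 0, 0, 20]]]}}

```text
t: 15.52
eef_pos: [0.5465, -0.2685, 0.0997]
tcp_rot: [0.707, -0.707, 0.001, -0.0]
contact_force: [-4.4, 2.2, 3.3]
gripper_width: 0.029
```

Emit:
{"name": "servo_tool", "arguments": {"rows": [[[0, 0, 0, 0, 0, 0, 45], [0, 0, 0, 0, 0, 0, 45], [0, 0, 0, 2, 0, -3, 45], [0, 0, 0, 0, 0, -3, 45], [0, 0, 0, 0, 0, 0, 45]]]}}

```text
t: 16.15
eef_pos: [0.5485, -0.2685, 0.0928]
tcp_rot: [0.707, -0.707, 0.001, 0.0]
contact_force: [-0.1, -0.2, 0.8]
gripper_width: 0.0451
```

Emit:
{"name": "servo_tool", "arguments": {"rows": [[[0, 0, 0, 0, 0, 0, 20], [0, 0, 0, 0, 0, 0, 20], [0, 0, 0, 0, 0, 0, 20], [0, 0, 0, 0, 0, 0, 20], [0, 0, 0, 0, 0, 0, 20]]]}}

```text
t: 16.77
eef_pos: [0.5486, -0.2687, 0.0932]
tcp_rot: [-0.707, 0.707, -0.001, 0.0]
contact_force: [-1.7, -2.8, 3.4]
gripper_width: 0.0289
```

Emit:
{"name": "servo_tool", "arguments": {"rows": [[[0, 0, 0, 0, 0, 5, 20], [0, 0, 0, 0, 0, 10, 20], [0, 0, 0, 0, 0, 10, 20], [0, 0, 0, 0, 0, 0, 20], [0, 0, 0, 0, 0, 0, 20]]]}}

```text
t: 17.4
eef_pos: [0.5485, -0.2685, 0.118]
tcp_rot: [0.707, -0.707, 0.001, -0.0]
contact_force: [-1.3, 0.2, -8.1]
gripper_width: 0.0287
```

Emit:
{"name": "servo_tool", "arguments": {"rows": [[[0, 0, 0, 0, 0, 20, 20], [0, 0, 0, 0, 0, 30, 20], [0, 0, 0, 0, 0, 40, 20], [0, 0, 0, 0, 0, 35, 20], [0, 0, 0, 0, 15, 10, 20]]]}}

```text
t: 18.02
eef_pos: [0.5491, -0.2541, 0.2545]
tcp_rot: [-0.707, 0.707, -0.001, 0.001]
contact_force: [0.7, 0.6, -8.6]
gripper_width: 0.0283
```

Emit:
{"name": "servo_tool", "arguments": {"rows": [[[0, 0, 0, 0, 25, 0, 20], [0, 0, 0, 0, 35, 0, 20], [0, 0, 0, 0, 45, 0, 20], [0, 0, 0, 0, 45, 0, 20], [0, 0, 0, 0, 45, 0, 20]]]}}

```text
t: 18.65
eef_pos: [0.5472, -0.0555, 0.2514]
tcp_rot: [0.708, -0.707, 0.002, 0.001]
contact_force: [0.5, 0.6, -7.2]
gripper_width: 0.0287
```

Emit:
{"name": "servo_tool", "arguments": {"rows": [[[0, 0, 0, 5, 45, 0, 20], [0, 0, 0, 15, 45, 0, 20], [0, 0, 0, 15, 45, 0, 20], [0, 0, 0, 15, 45, 0, 20], [0, 0, 0, 15, 40, 0, 20]]]}}

```text
t: 19.27
eef_pos: [0.6122, 0.1646, 0.2513]
tcp_rot: [0.707, -0.707, 0.001, 0.001]
contact_force: [1.1, 0.3, -7.6]
gripper_width: 0.0288
```

Emit:
{"name": "servo_tool", "arguments": {"rows": [[[0, 0, 0, 0, 30, 0, 20], [0, 0, 0, 0, 20, 0, 20], [0, 0, 0, 0, 10, -20, 20], [0, 0, 0, 0, 0, -30, 20], [0, 0, 0, 0, 0, 0, 20]]]}}

```text
t: 19.9
eef_pos: [0.6116, 0.2215, 0.2007]
tcp_rot: [-0.707, 0.707, -0.003, -0.002]
contact_force: [-0.0, -0.4, -7.6]
gripper_width: 0.0283
```

```bash
python3 - <<'E'
from h import *
go(press(.025,0,.1192),toolR(np.array([0,0,-1.]),np.array([0,1.,0])))
s=cam('side','s8.png');t=cam('top','t8.png');w=cam('wrist','w8.png')
A=cv2.imread('pics/s8.png')[95:215,200:320];B=cv2.imread('pics/w8.png')[:,80:480]
o=np.hstack([cv2.resize(A,(420,420),interpolation=cv2.INTER_CUBIC),cv2.resize(B,(380,420))]);cv2.imwrite('pics/c8.png',o)
E
```

```text
t 19.9 shift mm [  2.2   1.8 -81.5] turn [ 0.001 -0.006  0.001] norm 0.006 w 0.028 q6 [0.22 0.5  0.19 1.26 0.   0.22] F [-0.  -0.4 -7.6]
```

View pics/c8.png

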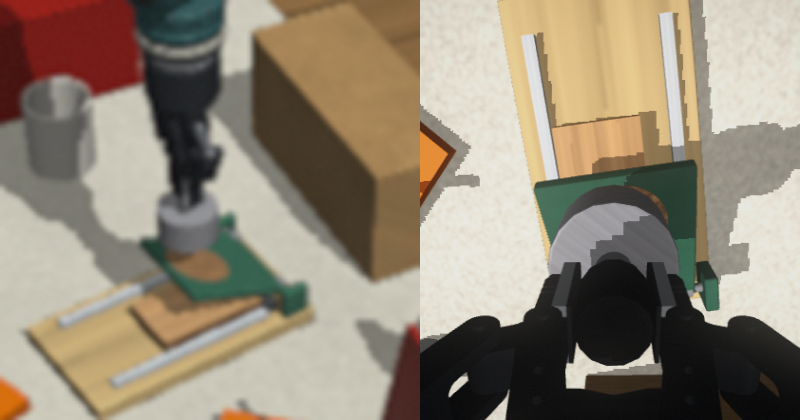

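The weight hangs over the plate and looks upright. I'll check the tilt by projecting where an untilted foot should be.

```bash
python3 - <<'E'
from h import *
s,p,r=st();w=cam('wrist')
a=np.linspace(0,2*np.pi,73)
for n,dz in(('top',-.0712+.036),('bot',-.0712)):
    c=proj(w,np.c_[p[0]+.032*np.cos(a),p[1]+.032*np.sin(a),np.full(73,p[2]+dz)]);u=np.c_[(c[:,0]-80)*.95+420,c[:,1]]
    print(n,u.min(0),u.max(0))
E
```

```text
top [547.31795748 197.95849011] [681.0572389  326.78701668]
bot [558.29149884 180.4289396 ] [669.72080049 290.53149397]
```

The projection matches within about 5 px at both rims, so it's upright with about 2 mm of x offset, which puts it on target. I lower it.

Emit:
{"name": "servo_tool", "arguments": {"rows": [[[0, 0, 0, 0, 2, -15, 20], [0, 0, 0, 0, 0, -12, 20], [0, 0, 0, 0, 0, -8, 20], [0, 0, 0, 0, 0, -8, 20], [0, 0, 0, 0, 0, -6, 20]]]}}

```text
t: 20.72
eef_pos: [0.6135, 0.2234, 0.1538]
tcp_rot: [0.707, -0.707, 0.001, -0.0]
contact_force: [-0.9, 0.6, -4.8]
gripper_width: 0.0287
```

Emit:
{"name": "servo_tool", "arguments": {"rows": [[[0, 0, 0, 0, 0, -6, 20], [0, 0, 0, 0, 0, -6, 20], [0, 0, 0, 0, 0, -5, 20], [0, 0, 0, 0, 0, -4, 20], [0, 0, 0, 0, 0, -3, 20]]]}}

```text
t: 21.35
eef_pos: [0.6135, 0.2234, 0.1299]
tcp_rot: [0.707, -0.707, 0.001, -0.0]
contact_force: [-1.7, -0.4, -4.7]
gripper_width: 0.0285
```

Emit:
{"name": "servo_tool", "arguments": {"rows": [[[0, 0, 0, 0, 0, -2, 20], [0, 0, 0, 0, 0, -2, 20], [0, 0, 0, 0, 0, -1, 20], [0, 0, 0, 0, 0, 0, 20], [0, 0, 0, 0, 0, 0, 20]]]}}

```text
t: 21.98
eef_pos: [0.6137, 0.2234, 0.1252]
tcp_rot: [0.707, -0.707, 0.001, -0.0]
contact_force: [-1.5, -0.1, -4.6]
gripper_width: 0.029
```

```bash
python3 - <<'E'
from h import *
go(press(.025,0,.1192),toolR(np.array([0,0,-1.]),np.array([0,1.,0])))
E
```

```text
t 21.98 shift mm [ 0.1 -0.2 -6. ] turn [-0.    -0.001  0.002] norm 0.002 w 0.029 q6 [0.22 0.54 0.05 1.08 0.   0.23] F [-1.5 -0.1 -4.6]
```

Emit:
{"name": "servo_tool", "arguments": {"rows": [[[0, 0, 0, 0, 0, -1.5, 20], [0, 0, 0, 0, 0, -1.5, 20], [0, 0, 0, 0, 0, -1, 20], [0, 0, 0, 0, 0, -1, 20], [0, 0, 0, 0, 0, 0, 20]]]}}

```text
t: 22.6
eef_pos: [0.6136, 0.2234, 0.1201]
tcp_rot: [0.707, -0.707, 0.001, -0.0]
contact_force: [-2.4, 0.4, -4.4]
gripper_width: 0.0286
```

Emit:
{"name": "servo_tool", "arguments": {"rows": [[[0, 0, 0, 0, 0, -0.5, 20], [0, 0, 0, 0, 0, -0.5, 20], [0, 0, 0, 0, 0, 0, 20], [0, 0, 0, 0, 0, 0, 20], [0, 0, 0, 0, 0, 0, 20]]]}}

```text
t: 23.22
eef_pos: [0.6135, 0.2234, 0.1194]
tcp_rot: [0.707, -0.707, 0.001, -0.0]
contact_force: [-5.5, -0.6, 0.6]
gripper_width: 0.0283
```

Emit:
{"name": "servo_tool", "arguments": {"rows": [[[0, 0, 0, 0, 0, -0.5, 20], [0, 0, 0, 0, 0, 0, 20], [0, 0, 0, 0, 0, 0, 20], [0, 0, 0, 0, 0, 0, 20], [0, 0, 0, 0, 0, 0, 20]]]}}

```text
t: 23.85
eef_pos: [0.6135, 0.2234, 0.1194]
tcp_rot: [0.707, -0.707, 0.001, -0.0]
contact_force: [-7.3, -1.5, 6.8]
gripper_width: 0.0284
```

```bash
python3 - <<'E'
from h import *
s,p,r=st();print(s['contact_force'],s['moment'],p)
cam('side','s9.png');w=cam('wrist','w9.png')
A=cv2.imread('pics/s9.png')[120:220,200:300];B=cv2.imread('pics/w9.png')[:,80:480]
o=np.hstack([cv2.resize(A,(420,420),interpolation=cv2.INTER_CUBIC),cv2.resize(B,(380,420))]);cv2.imwrite('pics/c9.png',o)
E
```

```text
[-7.305228   -1.52766784  6.80217248] [-0.28767915  1.54296462  0.00608694] [0.61348409 0.22342735 0.11936088]
```

View pics/c9.png

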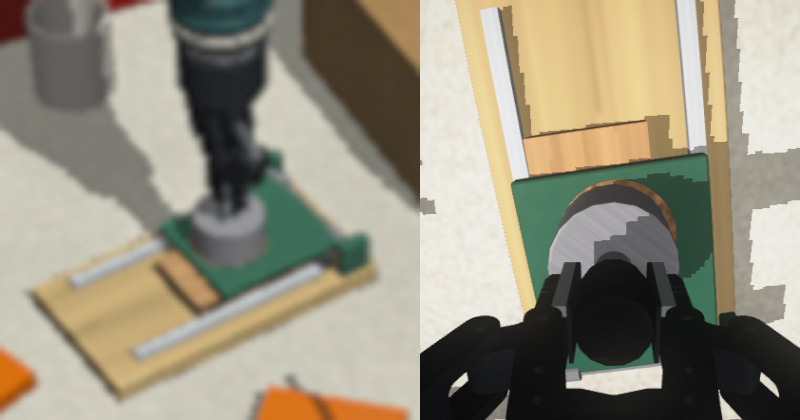

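The plate is level on the blank with the weight on the cork. I relieve the load, open and withdraw upward.

Emit:
{"name": "servo_tool", "arguments": {"rows": [[[0, 0, 0, 0, 0, 0.4, 20], [0, 0, 0, 0, 0, 0, 20], [0, 0, 0, 0, 0, 0, 40], [0, 0, 0, 0, 0, 0, 55], [0, 0, 0, 0, 0, 0, 60]]]}}

```text
t: 24.58
eef_pos: [0.614, 0.2235, 0.1192]
tcp_rot: [0.707, -0.707, 0.001, -0.0]
contact_force: [-0.1, 0.3, -0.1]
gripper_width: 0.0602
```

Emit:
{"name": "servo_tool", "arguments": {"rows": [[[0, 0, 0, 0, 0, 0, 60], [0, 0, 0, 0, 0, 15, 60], [0, 0, 0, 0, 0, 30, 60], [0, 0, 0, 0, 0, 50, 60], [0, 0, 0, 0, 0, 50, 60]]]}}

```text
t: 25.2
eef_pos: [0.6133, 0.2233, 0.2667]
tcp_rot: [0.707, -0.707, 0.001, -0.0]
contact_force: [0.5, -0.0, 0.4]
gripper_width: 0.0598
```

Emit:
{"name": "servo_tool", "arguments": {"rows": [[[0, 0, 0, -50, -10, 10, 60], [0, 0, 0, -60, -30, 0, 60], [0, 0, 0, -60, -60, 0, 60], [0, 0, 0, -50, -60, 0, 60], [0, 0, 0, 0, 0, 0, 60]]]}}

```text
t: 25.82
eef_pos: [0.4212, 0.0914, 0.2756]
tcp_rot: [-0.707, 0.707, -0.001, 0.002]
contact_force: [0.4, 0.3, 0.6]
gripper_width: 0.06
```

```bash
python3 - <<'E'
from h import *
s,p,r=st();print(s['t'],s['contact_force'],p)
a=cam('top','t10.png');cam('side','s10.png')
A=cv2.imread('pics/s10.png')[130:330,190:350];B=cv2.imread('pics/t10.png')[170:270,190:290]
o=np.hstack([cv2.resize(A,(384,480),interpolation=cv2.INTER_CUBIC),cv2.resize(B,(400,480)[:1]+(480,),interpolation=cv2.INTER_CUBIC)]);cv2.imwrite('pics/c10.png',o)
E
```

```text
25.825 [0.40839008 0.32302382 0.5546826 ] [0.42121875 0.09139606 0.27559686]
```

View pics/c10.png

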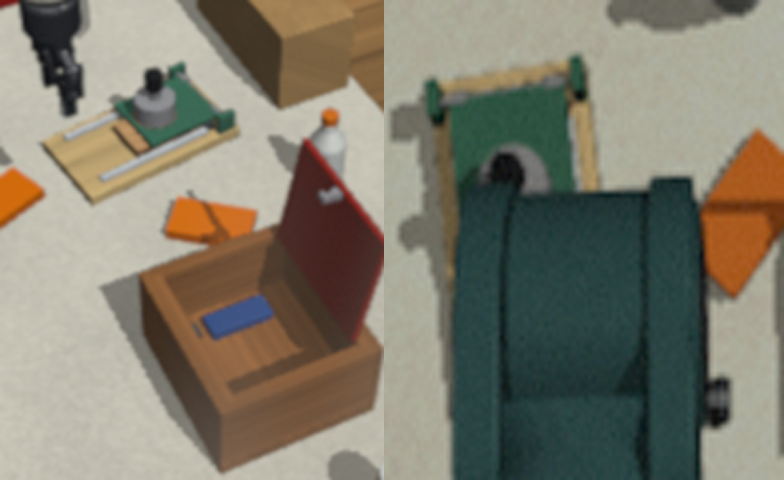

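All looks right: weight upright, plate level, hatch open, tin in place. One last numeric check that the blank is still home, using a colour profile along its middle line in the side view.

```bash
python3 - <<'E'
from h import *
b=cam('side');I=b['color']
for x in np.arange(-.06,.0,.003):
    u=proj(b,[press(x,y,.038) for y in(-.02,-.008,.005)]).astype(np.float32)
    print(round(x*1000),cv2.remap(I,u[:,:1].copy(),u[:,1:].copy(),1)[:,0].mean(0).round().astype(int))
E
```

```text
-60 [186 161 112]
-57 [186 161 112]
-54 [185 160 112]
-51 [175 152 106]
-48 [150 129  90]
-45 [113  96  68]
-42 [97 78 55]
-39 [120  94  66]
-36 [154 121  84]
-33 [176 138  97]
-30 [184 145 100]
-27 [185 145 101]
-24 [183 144  99]
-21 [174 137  94]
-18 [151 121  85]
-15 [113 100  73]
-12 [74 89 70]
-9 [62 95 76]
-6 [66 99 80]
-3 [71 96 80]
```

```bash
python3 -c "
from rig import job
print(job.close_job())"
```

```text
the job is handed in; nothing more can be done
None
```

The job is done and handed in at about 26 s of the 67 s allowed.

**What I did**
1. I slid the blank along the bed until it stalled against the stop at about 17 N.
2. I pressed the hatch's brass dot until the catch let go, and the hatch swung fully open.
3. I gripped the weight by its knob, regripping once about 6 mm lower, and lifted it out.
4. I lowered the weight upright onto the cork disc until the plate bore on the blank, then released it and withdrew.

**Last checks**
- **Blank:** its near edge was square and at −35.5 mm (home is −35) before the plate came down. After release it read about −36 mm and stood about 21 mm out from the plate (20 expected). It sits about 8 mm to the right of the rails' middle, where it lay from the start; I did not centre it.
- **Plate and weight:** the last pictures showed the plate level, the weight upright on the cork and the gripper clear with no contact force.
- **Other things:** the hatch was still open and the tin undisturbed. I saw nothing else moved, but the last pictures covered only the area around the press and cabinet, and the arm hid part of the top view.

No check failed.

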